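Sweep the loose caps through the gate into the drop slot

TASK

On the raised cap-sorting deck, use your fingertips to sweep the three loose white screw caps, one at a time, along the deck, through the narrow gate in the fence and into the drop slot just behind it. Only push them, gently: do not pinch, lift or carry them, and do not force them over the fence. Leave the two amber vials that stand on the deck where they are.

Things in the scene. Friction and masses are not known exactly. Their poses are not given: they have to be found in the camera images.
- station: fixed cap-sorting deck, a flat grey plate whose top is 65 mm above the bench, from x -140 to 165 and y -135 to 135 mm. Origin on the bench under the middle of the field where the caps lie; x points along the deck to the gate, y across, z up. A low fence (5 mm above the deck, 4 mm thick) lines the back and sides, so fingertips held 7 to 10 mm above the deck clear it and still push a cap.
- gate (a point): middle of the gate, on the deck's top face, at station x = 90 mm, y = 0. The gate is a gap 30 mm wide (y -15 to 15) between two cheeks (x 86 to 90, y 15 to 30 either side). Straight funnel fences run from the cheeks out to the sides at x 35, y 129 either side. All are 5 mm high. The slot's edge is right at this point.
- slot (a point): middle of the drop slot's mouth, level with the deck's top, 22 mm beyond the gate along the station's x. The mouth is 44 mm along x and 36 mm across; the shaft is 60 mm deep. A cap tips in by itself once its centre is pushed some 10 mm past the gate. A backstop 12 mm high stands right behind it (station x 135 to 139, y -30 to 30 mm).
- cap1: white ribbed bottle screw cap, a plain disc 24 mm in diameter and 16 mm tall, about 15 g, loose and lying flat on the deck. Its origin is the cap's centre, 8 mm above the deck. It slides freely when pushed from the side with a fingertip.
- cap2: white ribbed bottle screw cap, a plain disc 24 mm in diameter and 16 mm tall, about 15 g, loose and lying flat on the deck. Its origin is the cap's centre, 8 mm above the deck. It slides freely when pushed from the side with a fingertip.
- cap3: white ribbed bottle screw cap, a plain disc 24 mm in diameter and 16 mm tall, about 15 g, loose and lying flat on the deck. Its origin is the cap's centre, 8 mm above the deck. It slides freely when pushed from the side with a fingertip.
- vial1: closed amber glass vial with a white lid, 26 mm in diameter and 42 mm tall, about 40 g, standing loose on the deck. Origin at the centre of its underside, z up. To be left alone. It stands among the caps in the field, its axis about 50 to 80 mm from the nearest cap's centre.
- vial2: closed amber glass vial with a white lid, 26 mm in diameter and 42 mm tall, about 40 g, standing loose on the deck. Origin at the centre of its underside, z up. To be left alone. It stands beside the slot, beyond the fence, 65 to 95 mm to the +y side of the station's middle line.

How it is judged:
On the way, in this order (a step that is already met when the one before it is completed fails the run):
1. a first cap has dropped into the slot (((x of cap1 in the frame of station between 0.09 and 0.136 m and y of cap1 in the frame of station between -0.02 and 0.02 m and z of cap1 in the frame of station below 0.063 m) or (x of cap2 in the frame of station between 0.09 and 0.136 m and y of cap2 in the frame of station between -0.02 and 0.02 m and z of cap2 in the frame of station below 0.063 m) or (x of cap3 in the frame of station between 0.09 and 0.136 m and y of cap3 in the frame of station between -0.02 and 0.02 m and z of cap3 in the frame of station below 0.063 m))), for 0.2 s.
2. a second cap has dropped into the slot, after the first (((x of cap1 in the frame of station between 0.09 and 0.136 m and y of cap1 in the frame of station between -0.02 and 0.02 m and z of each of cap1, cap2 in the frame of station below 0.063 m and x of cap2 in the frame of station between 0.09 and 0.136 m and y of cap2 in the frame of station between -0.02 and 0.02 m) or (x of cap2 in the frame of station between 0.09 and 0.136 m and y of cap2 in the frame of station between -0.02 and 0.02 m and z of each of cap2, cap3 in the frame of station below 0.063 m and x of cap3 in the frame of station between 0.09 and 0.136 m and y of cap3 in the frame of station between -0.02 and 0.02 m) or (x of cap1 in the frame of station between 0.09 and 0.136 m and y of cap1 in the frame of station between -0.02 and 0.02 m and z of each of cap1, cap3 in the frame of station below 0.063 m and x of cap3 in the frame of station between 0.09 and 0.136 m and y of cap3 in the frame of station between -0.02 and 0.02 m))), for 0.2 s.
3. the third cap has dropped into the slot, after the second (x of cap1 in the frame of station between 0.09 and 0.136 m and y of cap1 in the frame of station between -0.02 and 0.02 m and z of each of cap1, cap2, cap3 in the frame of station below 0.063 m and x of cap2 in the frame of station between 0.09 and 0.136 m and y of cap2 in the frame of station between -0.02 and 0.02 m and x of cap3 in the frame of station between 0.09 and 0.136 m and y of cap3 in the frame of station between -0.02 and 0.02 m), for 0.2 s.
At the end, for the whole second after the job is handed in: all three caps lie in the slot's shaft (centres within its 44 x 36 mm opening and below the deck's top face), and both vials stand upright within 15 mm of where they began (all of step 3 and distance of each of vial1, vial2 from where it was at the start of the episode below 0.015 m and angle between each of vial1, vial2's own z axis and vertical below 0.2 rad); the robot touches nothing.
It fails at once if a cap is lifted: its centre rises more than 11 mm above where it rests on the deck (z of any of cap1, cap2, cap3 in the frame of station above 0.084 m).
It fails at once if a cap is pinched or pressed hard: more than 15 N between the fingers and a cap (contact force between the fingers and cap1 above 15 N or contact force between the fingers and cap2 above 15 N or contact force between the fingers and cap3 above 15 N).
It fails at once if a cap goes over the fence beside the gate instead of through the gate ((x of cap1 in the frame of station above 0.099 m and z of cap1 in the frame of station above 0.065 m and (y of cap1 in the frame of station above 0.013 m or y of cap1 in the frame of station below -0.013 m)) or (x of cap2 in the frame of station above 0.099 m and z of cap2 in the frame of station above 0.065 m and (y of cap2 in the frame of station above 0.013 m or y of cap2 in the frame of station below -0.013 m)) or (x of cap3 in the frame of station above 0.099 m and z of cap3 in the frame of station above 0.065 m and (y of cap3 in the frame of station above 0.013 m or y of cap3 in the frame of station below -0.013 m))).
It fails at once if a vial is shifted by more than 15 mm or tipped by more than 0.4 rad (distance of any of vial1, vial2 from where it was at the start of the episode above 0.015 m or angle between any of vial1, vial2's own z axis and vertical above 0.4 rad).
It also fails if it takes over 64 s, if anything falls off the work surface, if the arm or the gripper's body presses on something with over 40 N, if the wrist force passes 120 N, or if a joint passes its speed limit or range.

ROBOT

A 6-joint arm with a two-finger parallel gripper is mounted at the origin on the work surface. World frame = base frame: x ahead of the robot, y to its left, z up, the work surface at z = 0. Lengths are in m, angles in rad, forces in N, time in s.
With the tool pointing down it reaches from about 0.25 to 0.775 m from the base axis. Payload 8.9 kg.
Tool frame: the origin (TCP) lies where the fingers leave the gripper's body, on its centre line; the fingertips stand 73 mm ahead of it and the grasp point (between the pads) lies 54 mm ahead of it; z points along the fingers, x is the direction in which the jaws open and shut, and the axes are right-handed (so a half turn about z gives the same grasp; the last joint's range is limited). The gripper opens to 85 mm and grips with 20 to 120 N. Pads are 22 mm wide; open, the fingers measure 114 mm over their backs; the gripper's body (76 mm by 85 mm) begins 54 mm behind the grasp point. The pads swing forward as they close: fully open they stand 13 mm farther back than shut.
Start: joints at [-1.42, 0.291, -0.153, 1.127, 0, 1.431], TCP at [0.15, -0.503, 0.304] pointing down, gripper open.
Joint ranges: [-2.52, 2.52], [-0.91, 1.74], [-1.3, 1.37], [-1.96, 2.02], [-1.52, 1.47], [-3.14, 3.14]. Speed limits (rad/s): [2.22, 2.22, 2.79, 3.14, 3.14, 3.14].

INTERFACE

Orientations are given as a unit quaternion [w, x, y, z].
In Python, from plant import * gives the robot as it stands. The module is installed in compiled form; this text tells all that it offers.
- The arm moves only by the tool apply_moves, never from a script. Its argument "series" is text: rows parted by semicolons, each of 5 numbers parted by spaces: the finger opening in m, from 0 to 0.0854, then the shift along the tool's x, y, z in m, then the turn about the tool's z in rad. A call has 1 to 20 rows; each row is the pose to reach, as a shift and turn from the pose commanded when the call began, along the tool's axes at that moment; what a row does not reach only later rows make up. A row lasts 1/8 s, in which the tool goes at most 62.5 mm and 10.7 degrees, less where a joint would pass 70% of its speed; a pose out of reach is approached as far as the arm can. A call with a gripper value outside its range is refused whole. The fingers move at their own pace and stop on an object; "force" is the grip in N (left out, the last holds). Time passes only in rows, so rows that repeat a pose let the fingers close. It gives the time, the measured TCP pose, the force and the opening at its end, in the units of the state.
- observe(): the state, without advancing time (a new reading comes with each control period).
- read_camera(name): name is "scene" or "top" or "wrist"; returns the picture (400x640x3 uint8, red, green, blue); there is no depth.
- calibration(name): a dict with "intrinsics" (3x3 intrinsics, pixels), "k1" (the pictures are not rectified: a ray, as slopes to the right and down, at radius r is drawn at 1 + k1 r^2 times it, then the intrinsics apply), "extrinsics" (4x4, takes a point from camera to world coordinates). Camera axes: x right, y down, z forward; pixel columns grow to the right and rows downward; lengths in m; the calibration is good to about 2 mm. A picture is of the moment at which its call begins: read the wrist's pose just before it. calibration takes no time and is no camera call; for the wrist camera it gives the pose at the moment of the call.
- sign_off(): hands the job in, once; it reports no verdict.
The state is a dict: "time_s": time; "qpos": joint angles; "dq": joint speeds; "tau": joint torques, N m; "ee_pos": TCP position; "orientation": TCP orientation; "contact_force": force on the tool from outside, world axes, zero at the start; "moment": the same for the moment, N m; "width": finger opening in m.
Only numpy, scipy, OpenCV 4.12 (cv2) and the standard library are available. Lean on these libraries where they do the work, as an engineer would, in place of code of your own. Each camera call takes 0.05 s, during which the arm holds its last target.

## Working session

There is one attempt and no reset: what is moved stays moved. The work goes in short steps, Python scripts to look and compute and a tool call to move; the robot and the scene stay as the last step left them, time stands still between calls to the robot, and variables do not carry over. Pictures are saved under pics/ and viewed, and the job is handed in when it is done.

Besides the shell and the picture viewer there is one more tool, called after "Request:" as name(argument=value, ...) on one line, values as JSON. apply_moves: Moves the arm, as the interface text tells. Its arguments: {"type":"object","properties":{"series":{"type":"string"},"force":{"type":"number"}},"required":["series"]}

```bash
mkdir -p pics; cat > h.py <<'E'
from plant import *
import numpy as np, cv2
def save(im,n): cv2.imwrite('pics/'+n,cv2.cvtColor(im,cv2.COLOR_RGB2BGR))
def ray(c,u,v):
    K=np.array(c['intrinsics']);k1=c['k1'];E=np.array(c['extrinsics'])
    d=np.array([(u-K[0,2])/K[0,0],(v-K[1,2])/K[1,1]])
    s=d.copy()
    for _ in range(30): s=d/(1+k1*(s@s))
    w=E[:3,:3]@np.array([s[0],s[1],1.]); return E[:3,3],w
def onz(c,u,v,z):
    o,w=ray(c,u,v); return o+w*(z-o[2])/w[2]
def proj(c,p):
    K=np.array(c['intrinsics']);k1=c['k1'];E=np.array(c['extrinsics'])
    q=E[:3,:3].T@(np.array(p)-E[:3,3]); s=q[:2]/q[2]; s=s*(1+k1*(s@s))
    return np.array([K[0,0]*s[0]+K[0,2],K[1,1]*s[1]+K[1,2]])
E
python3 - <<'E'
from h import *
s=observe();print(s)
for n in("top","scene","wrist"):
    c=calibration(n);print(n,c); save(read_camera(n),n+'0.png')
E
```

```text
{'time_s': 0.0, 'qpos': array([-1.42030422e+00,  2.91279376e-01, -1.54116323e-01,  1.12668816e+00,
        9.04831754e-06,  1.43153270e+00]), 'dq': array([-4.17499040e-04, -2.30710250e-04, -1.87429815e-04,  1.22209406e-03,
        8.52737755e-05, -1.75350032e-03]), 'tau': array([-3.07276052e-03, -5.37135494e+01,  3.31376123e+01,  1.54533936e-02,
       -3.19626524e-04, -8.33803341e-06]), 'ee_pos': array([ 0.14997542, -0.50277263,  0.30333644]), 'orientation': array([-4.55864551e-04,  8.01784762e-01, -5.97612568e-01, -4.54577820e-04]), 'contact_force': array([ 0.32157177,  0.09446766, -0.03969956]), 'moment': array([-0.04674388,  0.02278645,  0.00619959]), 'width': 0.08538011776528938}
top {'intrinsics': array([[415.74220696,   0.        , 320.32136166],
       [  0.        , 415.74220696, 201.95720675],
       [  0.        ,   0.        ,   1.        ]]), 'k1': 0.026311510769771864, 'extrinsics': array([[-0.00532863, -0.99222852,  0.12431478,  0.45102379],
       [-0.99997843,  0.00480978, -0.00447343,  0.02386562],
       [ 0.00384074, -0.12433594, -0.99223275,  0.71908162],
       
[... 380 characters left out ...]
, -0.11684519],
       [ 0.01038568, -0.62035532, -0.78425213,  0.56535741],
       [ 0.        ,  0.        ,  0.        ,  1.        ]])}
wrist {'intrinsics': array([[301.24753184,   0.        , 316.44405929],
       [  0.        , 301.24753184, 200.77493115],
       [  0.        ,   0.        ,   1.        ]]), 'k1': -0.028937039969124008, 'extrinsics': array([[ 2.86003178e-01, -9.23277339e-01, -2.56439344e-01,
         2.14050760e-01],
       [-9.58228649e-01, -2.75626269e-01, -7.63414460e-02,
        -4.84078733e-01],
       [-1.97092434e-04,  2.67561422e-01, -9.63540786e-01,
         3.72065035e-01],
       [ 0.00000000e+00,  0.00000000e+00,  0.00000000e+00,
         1.00000000e+00]])}
```

View pics/top0.png

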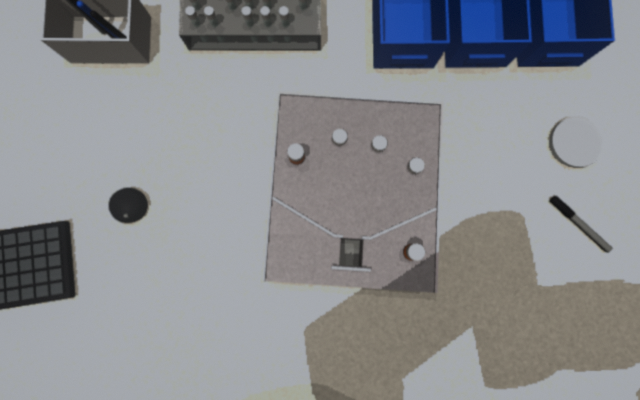

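View pics/scene0.png

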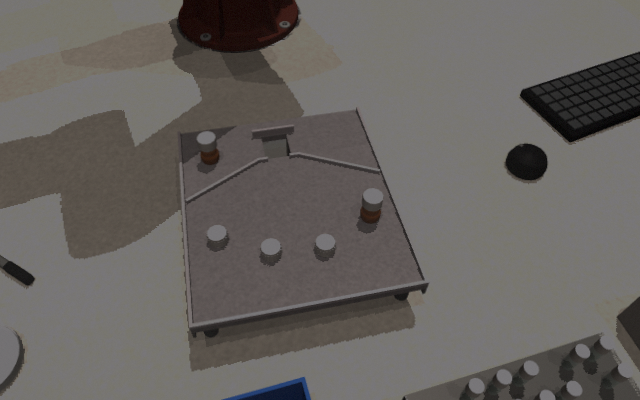

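The top picture shows the deck (corners about (280,95), (440,104), (435,292), (266,280)). The caps are at about (340,136), (379,143) and (417,165), vial1 at (296,152), vial2 at (416,252) and the slot at (351,253). The gate faces the robot.

```bash
python3 - <<'E'
from h import *
im=cv2.imread('pics/top0.png')
a=cv2.resize(im[85:300,255:450],None,fx=4,fy=4,interpolation=cv2.INTER_CUBIC); a=cv2.resize(a,(720,int(215*720/195)))
cv2.imwrite('pics/z1.png',cv2.convertScaleAbs(cv2.resize(im[85:235,255:450],(780,600),interpolation=cv2.INTER_CUBIC),alpha=1.4))
cv2.imwrite('pics/z2.png',cv2.convertScaleAbs(cv2.resize(im[180:300,255:450],(780,480),interpolation=cv2.INTER_CUBIC),alpha=1.4))
E
```

```text
(no output)
```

View pics/z1.png

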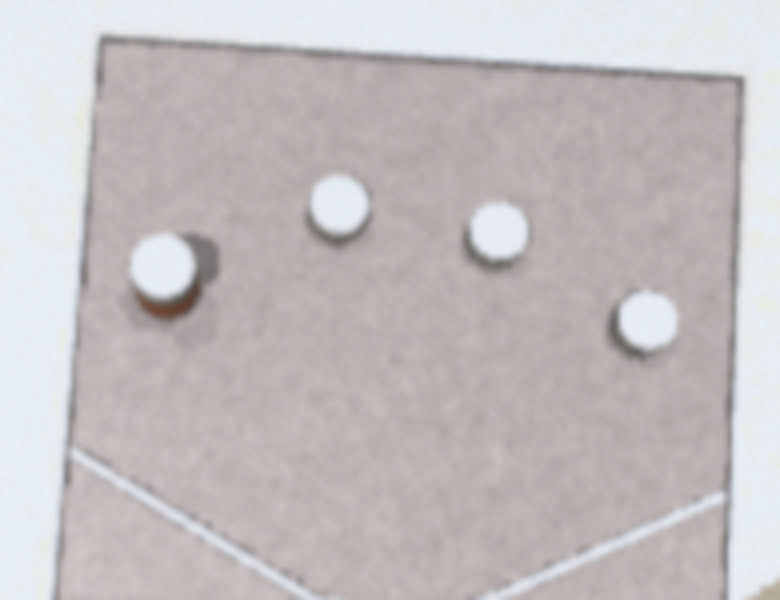

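View pics/z2.png

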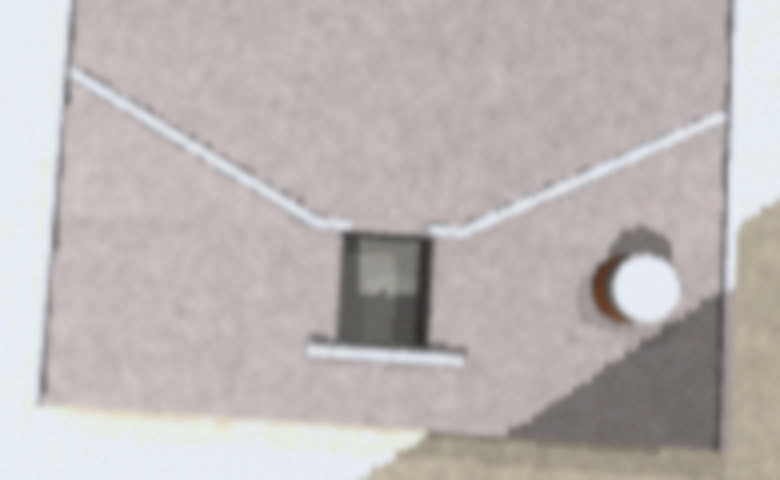

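View pics/wrist0.png

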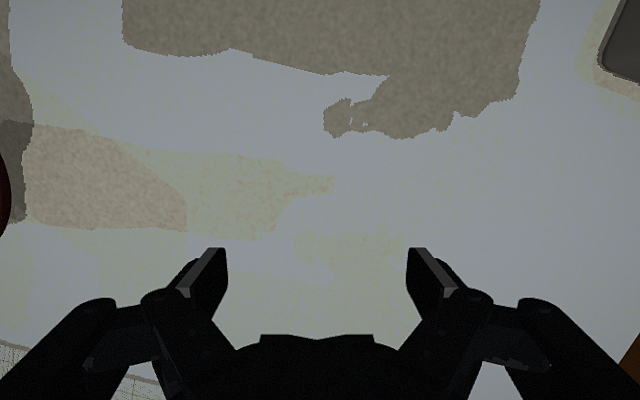

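```bash
cat > st.py <<'E'
from h import *
def fit(P,S):
    P=np.array(P);S=np.array(S);pm,sm=P.mean(0),S.mean(0)
    a=P-pm;b=S-sm
    th=np.arctan2((b[:,0]*a[:,1]-b[:,1]*a[:,0]).sum(),(a*b).sum())
    R=np.array([[np.cos(th),-np.sin(th)],[np.sin(th),np.cos(th)]]);t=pm-R@sm
    return th,R,t,P-(S@R.T+t)
def blobs(im,lo=60,hi=600,thr=185,sat=40):
    hsv=cv2.cvtColor(im,cv2.COLOR_RGB2HSV)
    m=((hsv[...,2]>thr)&(hsv[...,1]<sat)).astype(np.uint8)
    n,l,s,c=cv2.connectedComponentsWithStats(m,connectivity=4)
    return [(c[i],s[i]) for i in range(1,n) if lo<s[i][4]<hi]
E
python3 - <<'E'
from st import *
c=calibration('top')
im=cv2.cvtColor(cv2.imread('pics/top0.png'),cv2.COLOR_BGR2RGB)
F=[ # zoomX,zoomY,(sx,sy,z), yoff
(74,73,35,-129,.070,180),(724,118,35,129,.070,180),(345,234,90,-18,.065,180),(432,238,90,18,.065,180),
(306,351,137,-30,.077,180),(464,359,137,30,.077,180),
(101,37,-140,-135,.070,85),(744,77,-140,135,.070,85),(40,404,165,-135,.067,180)]
P=[];S=[]
for X,Y,sx,sy,z,y0 in F:
    P.append(onz(c,255+(X+.5)/4-.5,y0+(Y+.5)/4-.5,z)[:2]);S.append([sx/1e3,sy/1e3])
th,R,t,r=fit(P,S);print(th,t);print((r*1e3).round(1))
print(im[136,340],im[180,340],im[60,340])
for cc,s in blobs(im):
    if not(255<cc[0]<450 and 85<cc[1]<300): continue
    for z in (.081,.107):
        p=onz(c,*cc,z)[:2]; print(cc.round(1),s[2:],z,p.round(4),((p-t)@R*1e3).round(1))
E
```

```text
3.0713213879197516 [ 0.56414643 -0.03508195]
[[ 0.9 -0.9]
 [-0.   1.4]
 [ 0.  -0.2]
 [ 0.8  1.6]
 [ 1.2  0.6]
 [ 2.1  0.2]
 [-3.9 -4.1]
 [-3.1  5.1]
 [ 1.9 -3.8]]
[164 168 173] [134 127 126] [163 167 173]
```

```bash
python3 - <<'E'
from st import *
c=calibration('top')
im=cv2.cvtColor(cv2.imread('pics/top0.png'),cv2.COLOR_BGR2RGB)
F=[(74,73,35,-129,.070,180),(724,118,35,129,.070,180),(345,234,90,-18,.065,180),(432,238,90,18,.065,180),
(306,351,137,-30,.077,180),(464,359,137,30,.077,180),
(101,37,-136,-131,.070,85),(744,77,-136,131,.070,85)]
P=[];S=[]
for X,Y,sx,sy,z,y0 in F:
    P.append(onz(c,255+(X+.5)/4-.5,y0+(Y+.5)/4-.5,z)[:2]);S.append([sx/1e3,sy/1e3])
th,R,t,r=fit(P,S);print(th,t.round(4));print((r*1e3).round(1))
np.savez('station.npz',th=th,R=R,t=t)
hsv=cv2.cvtColor(im,cv2.COLOR_RGB2HSV)
for cc,s in blobs(im,40,900,150,30):
    if not(255<cc[0]<450 and 85<cc[1]<300): continue
    for z in (.081,.107):
        p=onz(c,*cc,z)[:2]; print(cc.round(1),s[2:],z,p.round(4),((p-t)@R*1e3).round(1))
# robot facts
s=observe(); w,x,y,zq=s['orientation']
from scipy.spatial.transform import Rotation as Ro
print(Ro.from_quat([x,y,zq,w]).as_matrix().round(3))
E
```

```text
3.0700846203406407 [ 0.5649 -0.0347]
[[-0.  -1.2]
 [-0.6  1. ]
 [-0.8 -0.7]
 [ 0.1  1.1]
 [ 0.4  0. ]
 [ 1.4 -0.3]
 [-0.5 -0.6]
 [ 0.1  0.6]]
[339.4 135.3] [ 14  14 151] 0.081 [ 0.6368 -0.0096] [-69.9 -30.1]
[339.4 135.3] [ 14  14 151] 0.107 [ 0.6292 -0.0083] [-62.2 -31. ]
[379.4 142. ] [ 14  13 148] 0.081 [ 0.6257 -0.0725] [-63.3  33.3]
[379.4 142. ] [ 14  13 148] 0.107 [ 0.6185 -0.0686] [-55.9  29.9]
[295.  150.7] [ 15  16 180] 0.081 [0.6123 0.0603] [-40.4 -98.2]
[295.  150.7] [ 15  16 180] 0.107 [0.6057 0.0588] [-34.  -96.2]
[416.7 164.5] [ 14  14 155] 0.081 [ 0.5893 -0.13  ] [-31.2  93.3]
[416.7 164.5] [ 14  14 155] 0.107 [ 0.5837 -0.1238] [-25.1  87.5]
[306.9 218.6] [ 69  39 150] 0.081 [0.5053 0.0418] [ 64.9 -72. ]
[306.9 218.6] [ 69  39 150] 0.107 [0.5031 0.041 ] [ 67.  -71.2]
[399.5 224.3] [ 73  31 167] 0.081 [ 0.4957 -0.1005] [64.3 70.6]
[399.5 224.3] [ 73  31 167] 0.107 [ 0.4939 -0.0954] [66.5 65.6]
[416.4 251.7] [ 16  16 198] 0.081 [ 0.4539 -0.1249] [104.3  97.9]
[416.4 251.7] [ 16  16 198] 0.107 [ 0.4537 -0.1189] [104.9  91.9]
[349.8 268.5] [38  4 67] 0.081 [ 0.4292 -0.0232] [136.2  -1.8]
[349.8 268.5] [38  4 67] 0.107 [ 0.4301 -0.0213] [135.5  -3.8]
[[ 0.286 -0.958 -0.   ]
 [-0.958 -0.286  0.001]
 [-0.001 -0.    -1.   ]]
```

```bash
cat > plan.py <<'E'
from st import *
from scipy.spatial.transform import Rotation as Ro
S=np.load('station.npz');R=S['R'];t=S['t'];th=float(S['th'])
def pose():
    s=observe();w,x,y,z=s['orientation'];M=Ro.from_quat([x,y,z,w]).as_matrix();return s,np.array(s['ee_pos']),M
def head(M): # station heading of tool -y (deg)
    d=-M[:2,1]@R; return np.arctan2(d[1],d[0])
def st(p): return (np.array(p)[:2]-t)@R*1e3
def tgt(sx,sy,z,phi,p0,M0):
    # flat tool assumed; returns dx,dy,dz,turn
    d=np.append(R@np.array([sx,sy])/1e3+t,z)-p0
    x0=M0[:2,0]/np.linalg.norm(M0[:2,0]); y0=np.array([x0[1],-x0[0]])
    a=np.radians(phi)-head(M0); a=(a+np.pi)%(2*np.pi)-np.pi
    return np.round([d[:2]@x0,d[:2]@y0,-d[2],-a],4)
def show():
    s,p,M=pose(); print('t',round(s['time_s'],2),'st',st(p).round(1),'z',p[2].round(4),'head',np.degrees(head(M)).round(1),'F',s['contact_force'].round(2),'w',round(s['width'],4),'q',s['qpos'].round(2))
    return s,p,M
E
python3 - <<'E'
from plan import *
s,p,M=show()
print(tgt(-105,-35,.20,0,p,M))
E
```

```text
t 0.15 st [380.4 496.6] z 0.3035 head -159.3 F [-0.17 -0.71 -0.04] w 0.0857 q [-1.42  0.29 -0.15  1.13  0.    1.43]
[-0.3257 -0.642   0.1035 -2.7803]
```

Request:
apply_moves(series="0.016 -0.02 -0.04 0 -0.17; 0.016 -0.04 -0.08 0 -0.34; 0.016 -0.06 -0.12 0 -0.51; 0.016 -0.08 -0.16 0 -0.68; 0.016 -0.10 -0.20 0 -0.85; 0.016 -0.12 -0.24 0 -1.02; 0.016 -0.14 -0.28 0 -1.19; 0.016 -0.165 -0.325 0 -1.36; 0.016 -0.19 -0.37 0 -1.53; 0.016 -0.21 -0.415 0 -1.7; 0.016 -0.235 -0.46 0.02 -1.87; 0.016 -0.26 -0.51 0.04 -2.04; 0.016 -0.28 -0.55 0.06 -2.21; 0.016 -0.30 -0.59 0.08 -2.38; 0.016 -0.315 -0.62 0.095 -2.55; 0.016 -0.326 -0.642 0.1035 -2.72; 0.016 -0.326 -0.642 0.1035 -2.78; 0.016 -0.326 -0.642 0.1035 -2.78", force=20)

```text
time_s: 2.4
ee_pos: [0.6719, -0.007, 0.1997]
orientation: [-0.0, 0.732, 0.681, -0.0]
contact_force: [-0.2, 0.8, 0.4]
width: 0.0159
```

```bash
python3 - <<'E'
from plan import *
s,p,M=show()
print(M.round(3))
c=calibration('scene'); im=read_camera('scene'); save(im,'s1.png')
cw=calibration('wrist'); iw=read_camera('wrist'); save(iw,'w1.png')
a=im[120:320,150:450]; save(cv2.convertScaleAbs(cv2.resize(a,(780,520),interpolation=cv2.INTER_CUBIC),alpha=1.5),'s1z.png')
for L in (54,60,73,86): print(L,proj(c,p+M[:,2]*L/1e3).round(1),proj(cw,p+M[:,2]*L/1e3).round(1))
E
```

```text
t 2.4 st [-104.8  -35.3] z 0.1997 head -0.0 F [-0.15  0.75  0.42] w 0.0159 q [-0.12  0.64  0.12  1.06 -0.   -0.05]
[[ 0.072  0.997 -0.001]
 [ 0.997 -0.072  0.   ]
 [ 0.    -0.001 -1.   ]]
54 [339.  233.6] [318.5 273.2]
60 [338.7 236.9] [318.5 266.9]
73 [338.1 243.8] [318.3 254.8]
86 [337.5 250.4] [318.2 244.6]
```

View pics/s1z.png

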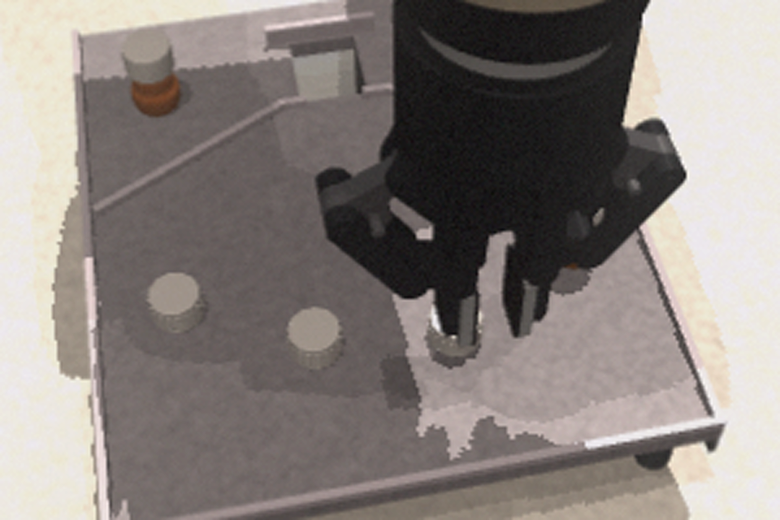

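View pics/w1.png

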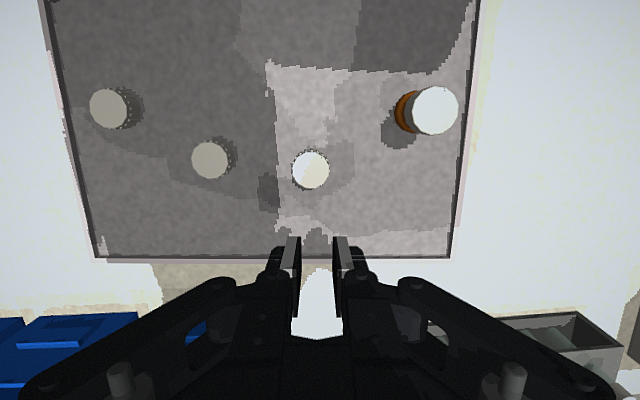

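```bash
python3 - <<'E'
from plan import *
s,p,M=pose()
c=calibration('scene'); cw=calibration('wrist')
for L in (65,73,80):
  for x in (-16,-8,8,16):
    print(L,x,[ ((proj(c,p+M@np.array([x,y,L])/1e3)-[150,120])*2.6).round(0).tolist() for y in (-11,11)],[ proj(cw,p+M@np.array([x,y,L])/1e3).round(0).tolist() for y in (-11,11)])
im=cv2.imread('pics/s1.png'); cv2.imwrite('pics/s1y.png',cv2.convertScaleAbs(cv2.resize(im[215:265,290:370],(800,500),interpolation=cv2.INTER_CUBIC),alpha=2.2))
E
```

```text
65 -16 [[444.0, 295.0], [456.0, 340.0]] [[284.0, 242.0], [286.0, 282.0]]
65 -8 [[464.0, 292.0], [476.0, 337.0]] [[301.0, 242.0], [302.0, 282.0]]
65 8 [[502.0, 285.0], [515.0, 330.0]] [[335.0, 242.0], [334.0, 282.0]]
65 16 [[521.0, 282.0], [535.0, 326.0]] [[351.0, 242.0], [350.0, 282.0]]
73 -16 [[444.0, 306.0], [456.0, 351.0]] [[286.0, 235.0], [287.0, 274.0]]
73 -8 [[463.0, 303.0], [475.0, 347.0]] [[302.0, 235.0], [302.0, 274.0]]
73 8 [[501.0, 296.0], [514.0, 341.0]] [[334.0, 235.0], [333.0, 274.0]]
73 16 [[519.0, 293.0], [533.0, 337.0]] [[350.0, 235.0], [348.0, 274.0]]
80 -16 [[443.0, 315.0], [455.0, 360.0]] [[287.0, 230.0], [288.0, 268.0]]
80 -8 [[462.0, 312.0], [474.0, 357.0]] [[303.0, 230.0], [303.0, 268.0]]
80 8 [[500.0, 306.0], [513.0, 350.0]] [[333.0, 230.0], [332.0, 268.0]]
80 16 [[518.0, 303.0], [532.0, 346.0]] [[348.0, 230.0], [347.0, 268.0]]
```

View pics/s1y.png

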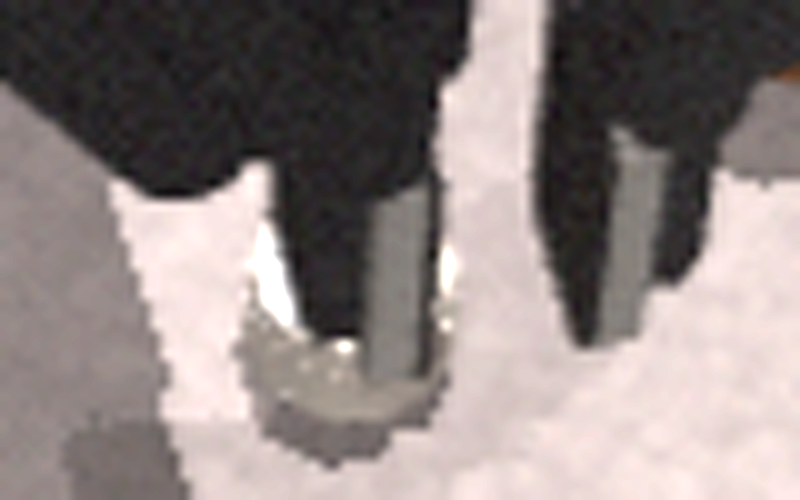

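The fingertips show 73 mm ahead of the TCP at this opening (left tip corner at scene pixel (332.5,253), as predicted). I set the tips 8 mm above the deck and push the first cap in the two-finger cradle.

Request:
apply_moves(series="0.016 -0.003 0 0.027 0; 0.016 -0.005 0 0.0537 0; 0.016 -0.0055 -0.006 0.0537 0; 0.016 -0.0055 -0.012 0.0537 0; 0.016 -0.006 -0.019 0.0537 0; 0.016 -0.008 -0.026 0.0537 0; 0.016 -0.010 -0.033 0.0537 0; 0.016 -0.012 -0.040 0.0537 0; 0.016 -0.014 -0.047 0.0537 0; 0.016 -0.0155 -0.054 0.0537 0; 0.016 -0.0175 -0.061 0.0537 0; 0.016 -0.0195 -0.068 0.0537 0; 0.016 -0.021 -0.075 0.0537 0; 0.016 -0.023 -0.082 0.0537 0; 0.016 -0.0245 -0.089 0.0537 0; 0.016 -0.0265 -0.096 0.0537 0; 0.016 -0.0285 -0.103 0.0537 0; 0.016 -0.0305 -0.110 0.0537 0")

```text
time_s: 4.75
ee_pos: [0.5597, -0.0299, 0.1467]
orientation: [0.0, 0.732, 0.681, -0.0]
contact_force: [1.6, -0.1, -0.2]
width: 0.0157
```

```bash
cat > look.py <<'E'
import sys
from plan import *
s,p,M=show()
cw=calibration('wrist'); iw=read_camera('wrist'); save(iw,sys.argv[1]+'.png')
def W(sx,sy,z): return np.append(R@np.array([sx,sy])/1e3+t,z)
for n,q in dict(gateL=(90,-15,.065),gateR=(90,15,.065)).items(): print(n,proj(cw,W(*q)).round(0))
for cc,b in blobs(iw,300,4000,150,45):
    print(cc.round(0),b[2:],'st@.081',st(onz(cw,*cc,.081)).round(1))
E
python3 look.py w2
```

```text
t 4.75 st [ 5.5 -4.5] z 0.1467 head -0.0 F [ 1.64 -0.12 -0.2 ] w 0.0157 q [-0.18  0.49 -0.29  0.79 -0.   -0.11]
gateL [340.  82.]
gateR [276.  82.]
[169. 132.] [ 219  120 2051] st@.081 [67.7 60.8]
[291. 205.] [ 21  45 332] st@.081 [34.5  8.3]
[129. 313.] [ 38  26 576] st@.081 [-24.5  94.6]
```

View pics/w2.png

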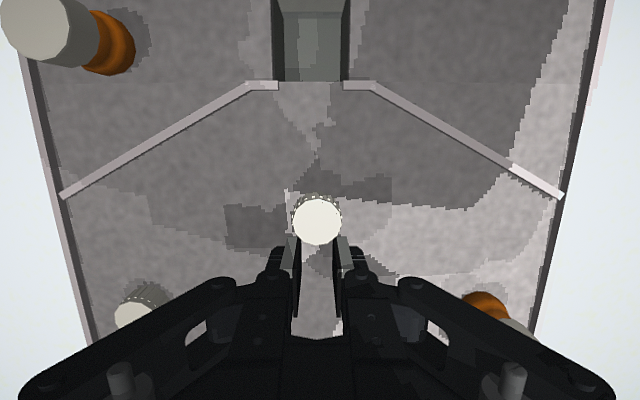

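```bash
python3 - <<'E'
from plan import *
cw=calibration('wrist')
print('cap',st(onz(cw,317,220,.081)).round(1),'cheek tips',st(onz(cw,279.5,85,.07)).round(1),st(onz(cw,343,85,.07)).round(1))
s,p,M=pose();print(proj(cw,p+M@[-.008,-.011,.073]),proj(cw,p+M@[.008,-.011,.073]))
im=cv2.imread('pics/w2.png');cv2.imwrite('pics/w2z.png',cv2.resize(im[70:250,230:410],(600,600),interpolation=cv2.INTER_CUBIC))
E
```

```text
cap [28.1 -3.9] cheek tips [89.  13.1] [ 89.  -15.7]
[301.95712331 235.2289723 ] [333.7036461  235.24950407]
```

View pics/w2z.png

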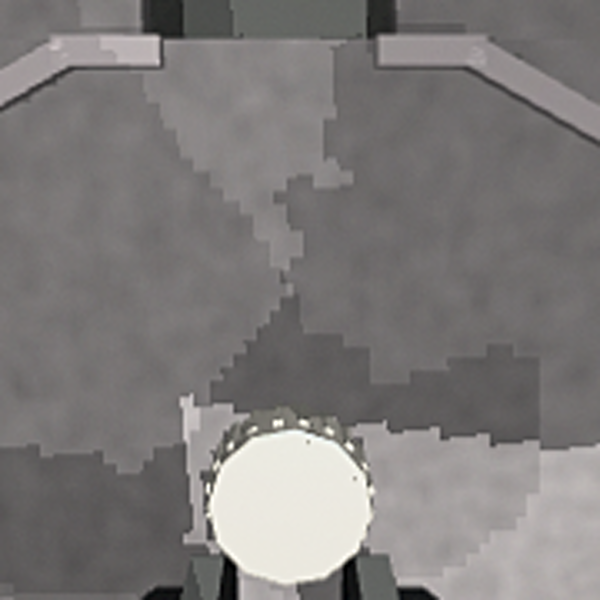

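Request:
apply_moves(series="0.016 -0.001 -0.007 0 0; 0.016 -0.002 -0.014 0 0; 0.016 -0.003 -0.021 0 0; 0.016 -0.003 -0.028 0 0; 0.016 -0.003 -0.035 0 0; 0.016 -0.003 -0.042 0 0; 0.016 -0.003 -0.048 0 0; 0.016 -0.003 -0.054 0 0; 0.016 -0.003 -0.060 0 0; 0.016 -0.003 -0.066 0 0; 0.016 -0.003 -0.072 0 0; 0.016 -0.003 -0.077 0 0; 0.016 -0.003 -0.081 0 0; 0.016 -0.003 -0.081 0 0; 0.016 -0.003 -0.081 0 0")

```text
time_s: 6.68
ee_pos: [0.4794, -0.027, 0.1467]
orientation: [0.0, 0.732, 0.681, 0.0]
contact_force: [-0.9, -0.5, 0.1]
width: 0.0159
```

```bash
python3 look.py w3
```

```text
t 6.67 st [85.8 -1.6] z 0.1467 head -0.0 F [-0.86 -0.54  0.05] w 0.0159 q [-0.21  0.36 -0.51  0.7  -0.   -0.14]
gateL [343. 241.]
gateR [287. 241.]
[288. 157.] [ 68  29 649] st@.081 [136.9  11.8]
[172. 292.] [ 151   75 1107] st@.081 [68.6 73. ]
[464. 296.] [ 158   76 1740] st@.081 [ 66.  -76.6]
```

View pics/w3.png

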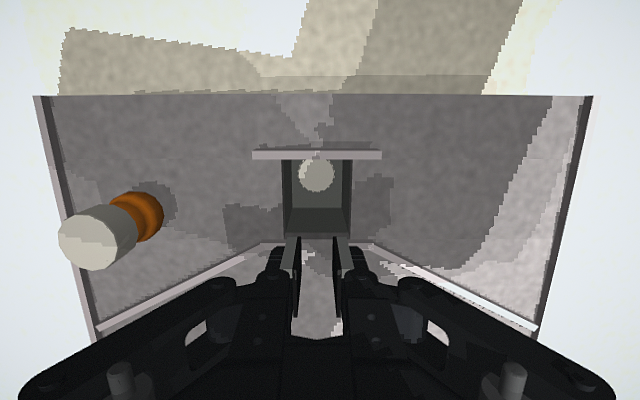

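The first cap lies in the shaft (pixel (317,174), dim and inside the dark mouth). Now I go to the second cap.

Request:
apply_moves(series="0.016 0 0 -0.03 0; 0.016 0 0.01 -0.06 0; 0.016 -0.006 0.04 -0.06 0; 0.016 -0.012 0.07 -0.06 0; 0.016 -0.018 0.10 -0.06 0; 0.016 -0.025 0.13 -0.06 0; 0.016 -0.032 0.16 -0.06 0; 0.016 -0.0375 0.184 -0.06 0; 0.016 -0.0375 0.184 -0.06 0; 0.016 -0.0375 0.184 -0.06 0")

```text
time_s: 7.98
ee_pos: [0.6593, -0.0773, 0.2063]
orientation: [-0.001, 0.732, 0.681, -0.0]
contact_force: [0.4, 0.1, -0.1]
width: 0.0162
```

```bash
python3 look.py w4
```

```text
t 7.97 st [-97.2  35.7] z 0.2063 head -0.0 F [ 0.38  0.11 -0.05] w 0.0162 q [-0.23  0.62  0.1   1.06  0.   -0.16]
gateL [404. -91.]
gateR [353. -91.]
[226. 120.] [  36   39 1044] st@.081 [-30.   92.7]
[323. 169.] [ 37  37 899] st@.081 [-61.4  31.9]
[320. 294.] [  45   73 1748] st@.081 [-153.1   34. ]
```

View pics/w4.png

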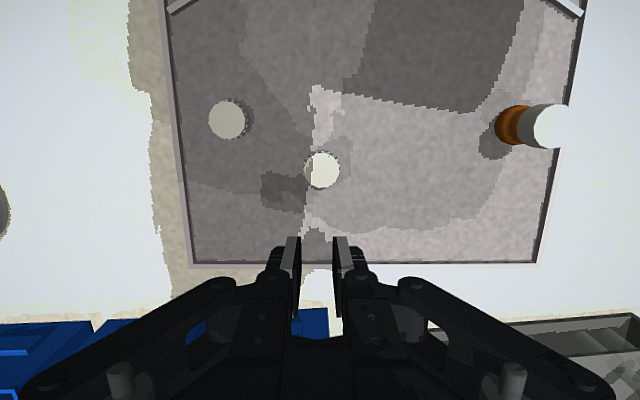

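Caps at (323,169) and (226,120), both undisturbed. Now pushing cap B.

Request:
apply_moves(series="0.016 0.002 0 0.03 0; 0.016 0.0035 0 0.06 0; 0.016 0.004 -0.006 0.06 0; 0.016 0.004 -0.012 0.06 0; 0.016 0.005 -0.019 0.06 0; 0.016 0.007 -0.026 0.06 0; 0.016 0.009 -0.033 0.06 0; 0.016 0.0115 -0.040 0.06 0; 0.016 0.0135 -0.047 0.06 0; 0.016 0.016 -0.054 0.06 0; 0.016 0.018 -0.061 0.06 0; 0.016 0.020 -0.068 0.06 0; 0.016 0.0225 -0.075 0.06 0; 0.016 0.0245 -0.082 0.06 0; 0.016 0.027 -0.089 0.06 0; 0.016 0.029 -0.096 0.06 0; 0.016 0.031 -0.103 0.06 0; 0.016 0.0335 -0.110 0.06 0; 0.016 0.0355 -0.117 0.06 0; 0.016 0.0375 -0.124 0.06 0")

```text
time_s: 10.52
ee_pos: [0.5386, -0.0311, 0.1467]
orientation: [-0.0, 0.732, 0.681, -0.0]
contact_force: [-0.1, -0.4, 0.8]
width: 0.0162
```

```bash
python3 look.py w5
```

```text
t 10.53 st [26.5 -1.7] z 0.1467 head -0.0 F [-0.05 -0.41  0.77] w 0.0162 q [-0.19  0.46 -0.35  0.76 -0.   -0.12]
gateL [345. 128.]
gateR [283. 128.]
[305.  11.] [ 125   11 1289] st@.081 [135.8   3.4]
[315.  78.] [  40   43 1237] st@.081 [110.8  -0.6]
[178. 176.] [ 212  111 1831] st@.081 [69.1 61.9]
[439. 168.] [110  64 559] st@.081 [ 73.1 -56.5]
```

View pics/w5.png

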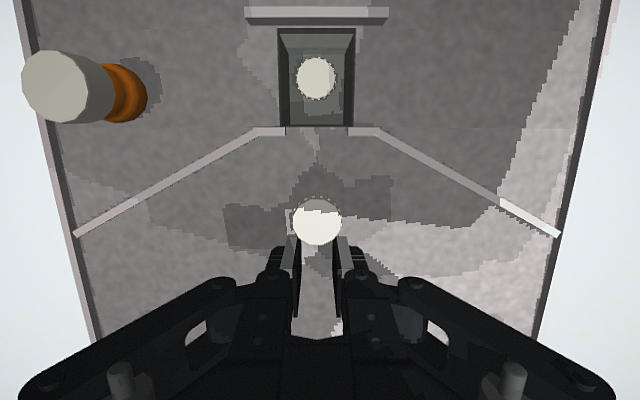

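Request:
apply_moves(series="0.016 0 -0.006 0 0; 0.016 0 -0.012 0 0; 0.016 0 -0.018 0 0; 0.016 0 -0.024 0 0; 0.016 0 -0.030 0 0; 0.016 0 -0.036 0 0; 0.016 0 -0.042 0 0; 0.016 0 -0.047 0 0; 0.016 0 -0.052 0 0; 0.016 0 -0.057 0 0; 0.016 0 -0.061 0 0; 0.016 0 -0.061 0 0; 0.016 0 -0.061 0 0")

```text
time_s: 12.2
ee_pos: [0.4784, -0.0269, 0.1468]
orientation: [0.0, 0.732, 0.681, 0.0]
contact_force: [-0.3, -0.1, 0.2]
width: 0.0156
```

```bash
python3 look.py w6
```

```text
t 12.2 st [86.9 -1.6] z 0.1468 head -0.0 F [-0.27 -0.06  0.21] w 0.0156 q [-0.21  0.36 -0.51  0.7   0.   -0.14]
gateL [343. 243.]
gateR [287. 243.]
[287. 159.] [ 69  27 601] st@.081 [137.3  12.4]
[173. 293.] [ 155   75 1110] st@.081 [68.9 72.5]
[465. 297.] [ 154   75 1509] st@.081 [ 66.4 -77.2]
```

View pics/w6.png

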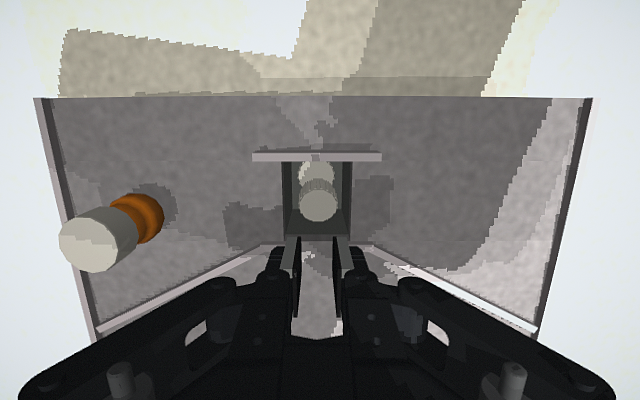

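Two caps are in the shaft (pixels (317,170) and (318,202)); the second leans. Now I transfer to the third cap with the tool turned 50°.

Request:
apply_moves(series="0.016 0 0 -0.03 0; 0.016 0 0.01 -0.06 0; 0.016 -0.02 0.035 -0.06 0.15; 0.016 -0.045 0.06 -0.06 0.3; 0.016 -0.07 0.085 -0.06 0.45; 0.016 -0.095 0.11 -0.06 0.6; 0.016 -0.11 0.13 -0.06 0.75; 0.016 -0.122 0.1405 -0.06 0.873; 0.016 -0.122 0.1405 -0.06 0.873; 0.016 -0.122 0.1405 -0.06 0.873")

```text
time_s: 13.5
ee_pos: [0.6091, -0.1581, 0.2065]
orientation: [-0.0, 0.951, 0.309, -0.0]
contact_force: [-0.4, 0.3, -0.2]
width: 0.0161
```

```bash
python3 look.py w7; cat > gen.py <<'E'
from plan import *
s,p,M=show()
C=np.array([float(v) for v in __import__('sys').argv[1:3]])
g=-1.0; ctrl=np.array([45,g]); d=(ctrl-C)/np.linalg.norm(ctrl-C)
P0=ctrl-45*d; P2=np.array([77,g])
u=np.linspace(0,1,200)[:,None]
path=np.vstack([np.linspace(C-14*d,P0,200)[:-1],(1-u)**2*P0+2*u*(1-u)*ctrl+u**2*P2,np.linspace(P2,[108,g],50)[1:]])
L=np.append(0,np.cumsum(np.linalg.norm(np.diff(path,axis=0),axis=1)))
tan=np.gradient(path,axis=0); ph=np.degrees(np.arctan2(tan[:,1],tan[:,0]))
for l in np.append(np.arange(0,L[-1],7),L[-1]):
    x,y,f=(np.interp(l,L,a) for a in(path[:,0],path[:,1],ph))
    h=np.array([np.cos(np.radians(f)),np.sin(np.radians(f))]); q=np.array([x,y])-20.5*h
    print(round(l),'cap',np.round([x,y,f],1),tgt(*q,.1463,f,p,M))
E
python3 gen.py -30 93
```

```text
t 13.5 st [-52.9 119.9] z 0.2065 head -49.9 F [-0.39  0.26 -0.15] w 0.0161 q [-0.37  0.55 -0.01  1.01  0.    0.57]
gateL [ 280. -109.]
gateR [248. -63.]
[216. 105.] [ 14  79 399] st@.081 [ 44.3 103.1]
t 13.55 st [-52.9 119.8] z 0.2066 head -49.9 F [0.78 0.69 0.09] w 0.0161 q [-0.37  0.55 -0.01  1.01  0.    0.57]
0 cap [-38.7 103.9 -51.4] [-0.0012 -0.0008  0.0603  0.0267]
7 cap [-34.4  98.5 -51.4] [-0.001  -0.0078  0.0603  0.0267]
14 cap [-30.   93.  -51.4] [-0.0008 -0.0148  0.0603  0.0267]
21 cap [-25.6  87.5 -51.4] [-0.0006 -0.0218  0.0603  0.0267]
28 cap [-21.3  82.1 -51.4] [-0.0004 -0.0288  0.0603  0.0267]
35 cap [-16.9  76.6 -51.4] [-0.0002 -0.0358  0.0603  0.0267]
42 cap [-12.5  71.1 -51.4] [-0.     -0.0428  0.0603  0.0267]
49 cap [ -8.2  65.6 -51.4] [ 0.0001 -0.0498  0.0603  0.0267]
56 cap [ -3.8  60.2 -51.4] [ 0.0003 -0.0568  0.0603  0.0267]
63 cap [  0.6  54.7 -51.4] [ 0.0005 -0.0638  0.0603  0.0267]
70 cap [  4.9  49.2 -51.4] [ 0.0007 -0.0707  0.0603  0.0267]
77 cap [  9.3  43.8 -51.4] [ 0.0009 -0.0777  0.0603  0.0267]
84 cap [ 13.7  38.3 -51.4] [ 0.0011 -0.0847  0.0603  0.0
[... 288 characters left out ...]
-0.1201  0.0603 -0.2223]
126 cap [ 43.7   9.2 -32.4] [ 0.0036 -0.1273  0.0603 -0.3055]
133 cap [ 49.7   5.7 -27. ] [ 0.003  -0.1345  0.0603 -0.4003]
140 cap [ 56.1   2.9 -20.9] [ 0.0019 -0.1417  0.0603 -0.5063]
147 cap [ 62.8   0.8 -14.3] [ 1.000e-04 -1.489e-01  6.030e-02 -6.217e-01]
154 cap [69.7 -0.5 -7.3] [-0.0023 -0.1559  0.0603 -0.7429]
161 cap [76.7 -1.  -0.3] [-0.0056 -0.1626  0.0603 -0.8648]
168 cap [83.7 -1.   0. ] [-0.0109 -0.1672  0.0603 -0.8707]
175 cap [90.7 -1.   0. ] [-0.0163 -0.1717  0.0603 -0.8707]
182 cap [97.7 -1.   0. ] [-0.0216 -0.1762  0.0603 -0.8707]
189 cap [104.7  -1.    0. ] [-0.027  -0.1807  0.0603 -0.8707]
192 cap [108.  -1.   0.] [-0.0295 -0.1829  0.0603 -0.8707]
```

View pics/w7.png

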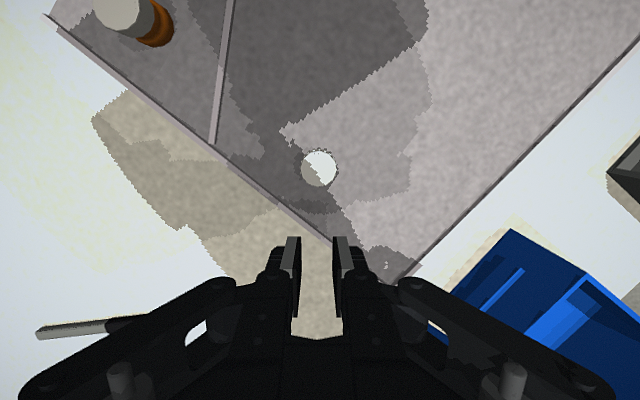

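Request:
apply_moves(series="0.016 -0.001 0 0.03 0.01; 0.016 -0.001 0 0.06 0.025; 0.016 -0.001 -0.008 0.06 0.025; 0.016 -0.001 -0.015 0.06 0.025; 0.016 -0.0005 -0.022 0.06 0.025; 0.016 -0.0005 -0.029 0.06 0.025; 0.016 0 -0.036 0.06 0.025; 0.016 0 -0.043 0.06 0.025; 0.016 0 -0.050 0.06 0.025; 0.016 0.0005 -0.057 0.06 0.025; 0.016 0.0005 -0.064 0.06 0.025; 0.016 0.0005 -0.071 0.06 0.025; 0.016 0.001 -0.078 0.06 0.025; 0.016 0.001 -0.085 0.06 0.025; 0.016 0.0015 -0.092 0.06 0.015; 0.016 0.0025 -0.099 0.06 -0.03; 0.016 0.003 -0.106 0.06 -0.085; 0.016 0.0035 -0.113 0.06 -0.15; 0.016 0.0038 -0.120 0.06 -0.22")

```text
time_s: 15.92
ee_pos: [0.5421, -0.0588, 0.1467]
orientation: [-0.0, 0.911, 0.412, 0.0]
contact_force: [0.5, -0.1, -0.4]
width: 0.0161
```

```bash
python3 look.py w8; python3 gen.py -30 93 | tail -13
```

```text
t 15.93 st [21.  25.6] z 0.1467 head -37.2 F [ 0.45 -0.12 -0.43] w 0.0161 q [-0.24  0.47 -0.34  0.77  0.    0.48]
gateL [299.  92.]
gateR [250. 131.]
[173.  41.] [ 52  53 641] st@.081 [135.1  13.6]
[259.  82.] [  50   57 1540] st@.081 [101.7  -4.1]
[381.  66.] [ 92  20 303] st@.081 [ 75.8 -48.5]
[229. 161.] [ 39  64 535] st@.081 [84.2 28.2]
[189. 260.] [ 35  81 546] st@.081 [59.7 76.6]
[608. 348.] [ 64  42 627] st@.081 [-120.8  -70.3]
112 cap [ 32.5  17.6 -41.3] [-0.0022  0.0073  0.0003  0.0754]
119 cap [ 37.9  13.2 -37.2] [-0.0005  0.0004  0.0003  0.0029]
126 cap [ 43.7   9.2 -32.4] [ 0.001  -0.0067  0.0003 -0.0804]
133 cap [ 49.7   5.7 -27. ] [ 0.002  -0.0139  0.0003 -0.1751]
140 cap [ 56.1   2.9 -20.9] [ 0.0025 -0.0212  0.0003 -0.2811]
147 cap [ 62.8   0.8 -14.3] [ 2.500e-03 -2.860e-02  3.000e-04 -3.965e-01]
154 cap [69.7 -0.5 -7.3] [ 1.600e-03 -3.600e-02  3.000e-04 -5.177e-01]
161 cap [76.7 -1.  -0.3] [-1.000e-04 -4.320e-02  3.000e-04 -6.396e-01]
168 cap [83.7 -1.   0. ] [-4.300e-03 -4.880e-02  3.000e-04 -6.455e-01]
175 cap [90.7 -1.   0. ] [-8.500e-03 -5.440e-02  3.000e-04 -6.455e-01]
182 cap [97.7 -1.   0. ] [-1.270e-02 -6.000e-02  3.000e-04 -6.455e-01]
189 cap [104.7  -1.    0. ] [-1.690e-02 -6.560e-02  3.000e-04 -6.455e-01]
192 cap [108.  -1.   0.] [-1.890e-02 -6.830e-02  3.000e-04 -6.455e-01]
```

View pics/w8.png

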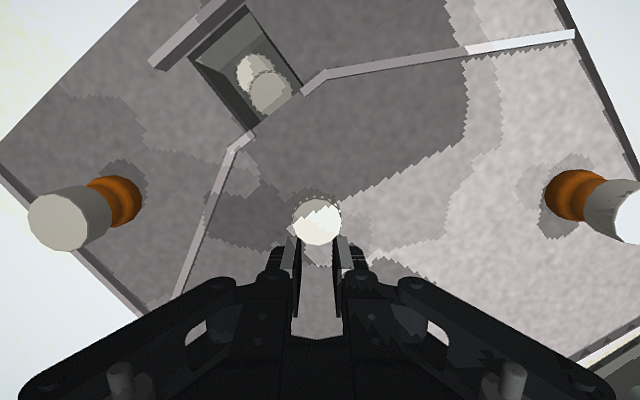

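Request:
apply_moves(series="0.016 0.001 -0.007 0 -0.08; 0.016 0.002 -0.014 0 -0.175; 0.016 0.0025 -0.021 0 -0.28; 0.016 0.0025 -0.0285 0 -0.395; 0.016 0.0015 -0.036 0 -0.52; 0.016 0 -0.043 0 -0.64; 0.016 0 -0.043 0 -0.645")

```text
time_s: 16.85
ee_pos: [0.5098, -0.0304, 0.1467]
orientation: [-0.0, 0.735, 0.678, -0.0]
contact_force: [0.1, 0.2, 1.1]
width: 0.016
```

```bash
python3 look.py w9
```

```text
t 16.85 st [55.3 -0.4] z 0.1467 head -0.5 F [0.13 0.22 1.12] w 0.016 q [-0.2   0.41 -0.43  0.73  0.   -0.12]
gateL [346. 185.]
gateR [287. 186.]
[290.  85.] [ 82  10 750] st@.081 [137.  11.]
[314. 120.] [ 33  31 652] st@.081 [122.3   0.8]
[317. 149.] [ 37  34 669] st@.081 [110.   -0.4]
[260. 195.] [ 61  22 444] st@.081 [89.4 26.3]
[434. 220.] [ 78  43 480] st@.081 [ 76.2 -55.5]
[155. 248.] [ 140   81 1102] st@.081 [63.  78.9]
[310. 243.] [ 47  30 527] st@.081 [65.2  3.3]
```

View pics/w9.png

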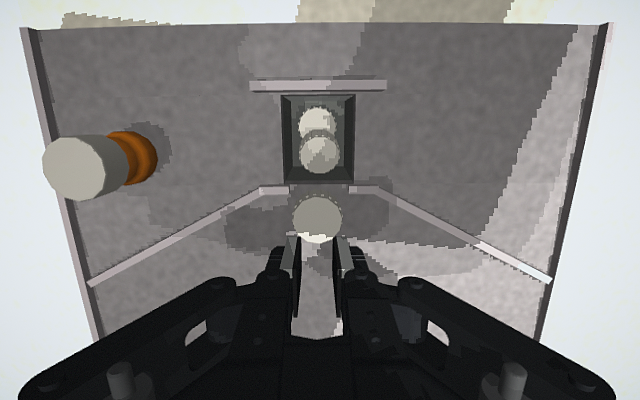

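Request:
apply_moves(series="0.016 0.0005 -0.005 0 0; 0.016 0.001 -0.010 0 0; 0.016 0.001 -0.015 0 0; 0.016 0.001 -0.020 0 0; 0.016 0.001 -0.025 0 0; 0.016 0.001 -0.029 0 0; 0.016 0.001 -0.032 0 0; 0.016 0.001 -0.032 0 0; 0.016 0.001 -0.032 0 0; 0.016 0.001 -0.032 0 0")

```text
time_s: 18.15
ee_pos: [0.4785, -0.0271, 0.1467]
orientation: [0.0, 0.735, 0.678, 0.0]
contact_force: [-0.2, -0.2, -0.5]
width: 0.016
```

```bash
python3 look.py w10
```

```text
t 18.15 st [86.8 -1.4] z 0.1467 head -0.5 F [-0.17 -0.19 -0.49] w 0.016 q [-0.21  0.36 -0.51  0.7   0.   -0.13]
gateL [343. 242.]
gateR [287. 243.]
[285. 159.] [ 63  27 598] st@.081 [137.2  12.8]
[173. 294.] [ 154   77 1078] st@.081 [68.8 72.8]
[466. 297.] [ 158   76 1756] st@.081 [ 65.9 -77.4]
```

View pics/w10.png

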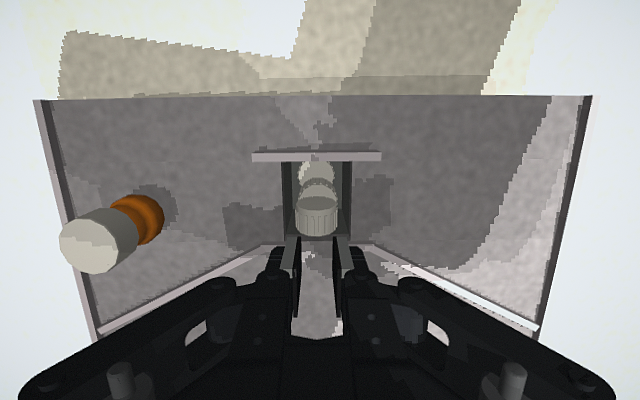

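The third cap has tipped into the mouth (pixel (317,215)), standing on edge. I lift clear and check its depth from several views.

Request:
apply_moves(series="0.016 0 0.002 -0.01 0; 0.016 0 0.004 -0.03 0; 0.016 0 0.01 -0.06 0; 0.016 0 0.03 -0.08 0; 0.016 0 0.05 -0.10 0; 0.016 0 0.05 -0.10 0; 0.016 0 0.05 -0.10 0")

```text
time_s: 19.08
ee_pos: [0.5273, -0.0309, 0.2461]
orientation: [-0.001, 0.735, 0.678, -0.0]
contact_force: [-0.3, 0.4, 0.1]
width: 0.0159
```

```bash
python3 look.py w11; python3 - <<'E'
from h import *
save(read_camera('top'),'t11.png');save(read_camera('scene'),'s11.png')
a=cv2.imread('pics/w11.png');cv2.imwrite('pics/w11z.png',cv2.convertScaleAbs(cv2.resize(a[60:260,220:420],(600,600),interpolation=cv2.INTER_CUBIC),alpha=1.3))
E
```

```text
t 19.07 st [37.8 -1.1] z 0.2461 head -0.5 F [-0.27  0.41  0.06] w 0.0159 q [-0.2   0.34 -0.24  0.99 -0.   -0.12]
gateL [334. 138.]
gateR [297. 138.]
[315.  74.] [ 80   6 410] st@.081 [136.9   0.2]
[180. 119.] [ 34  36 949] st@.081 [106.3 102.2]
[304. 147.] [ 48  38 740] st@.081 [84.8  9.1]
[318. 311.] [  52   68 2234] st@.081 [-60.9  -0.5]
```

View pics/w11z.png

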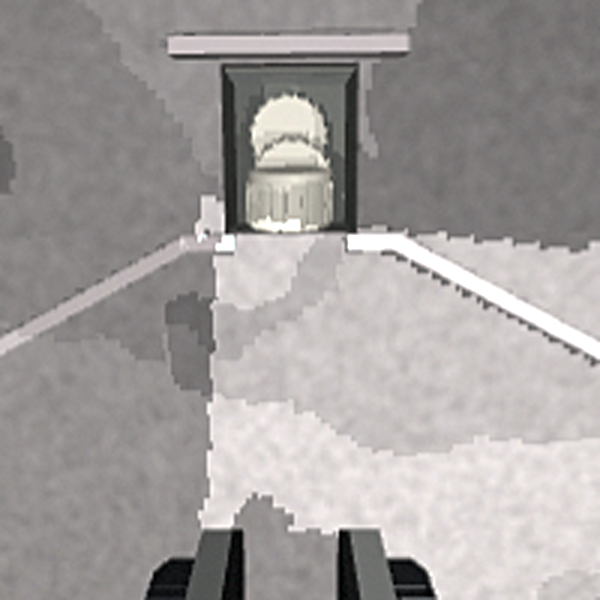

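View pics/s11.png

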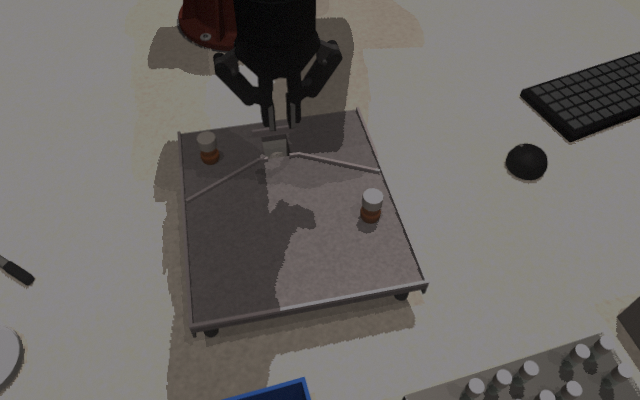

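View pics/t11.png

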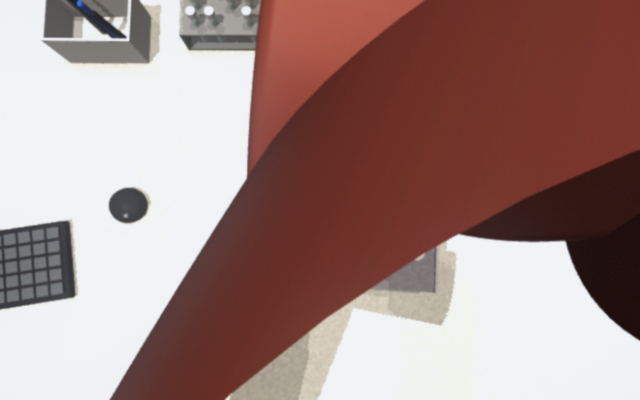

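Request:
apply_moves(series="0.016 0 -0.03 0 0; 0.016 0 -0.06 0 0; 0.016 0 -0.06 0 0; 0.016 0 -0.06 0 0")

```text
time_s: 19.73
ee_pos: [0.4687, -0.0264, 0.2468]
orientation: [0.0, 0.735, 0.678, 0.0]
contact_force: [-0.1, 0.4, -0.4]
width: 0.016
```

```bash
python3 look.py w12; python3 - <<'E'
from h import *
import pickle
pickle.dump(calibration('wrist'),open('c12.pkl','wb'))
a=cv2.imread('pics/w12.png');cv2.imwrite('pics/w12z.png',cv2.convertScaleAbs(cv2.resize(a[120:320,220:420],(600,600),interpolation=cv2.INTER_CUBIC),alpha=1.3))
E
```

```text
t 19.73 st [96.5 -1.4] z 0.2468 head -0.5 F [-0.14  0.38 -0.37] w 0.016 q [-0.21  0.23 -0.4   0.95  0.   -0.13]
gateL [333. 207.]
gateR [299. 207.]
[325. 153.] [ 60   7 301] st@.081 [138.1  -7.5]
[317. 194.] [ 27  19 405] st@.081 [105.2  -0.9]
[428. 221.] [ 106   74 3297] st@.081 [ 81.4 -92.9]
[190. 202.] [ 33  31 788] st@.081 [ 99.5 102.3]
[318. 310.] [  52   67 2222] st@.081 [-2.8 -0.8]
```

View pics/w12z.png

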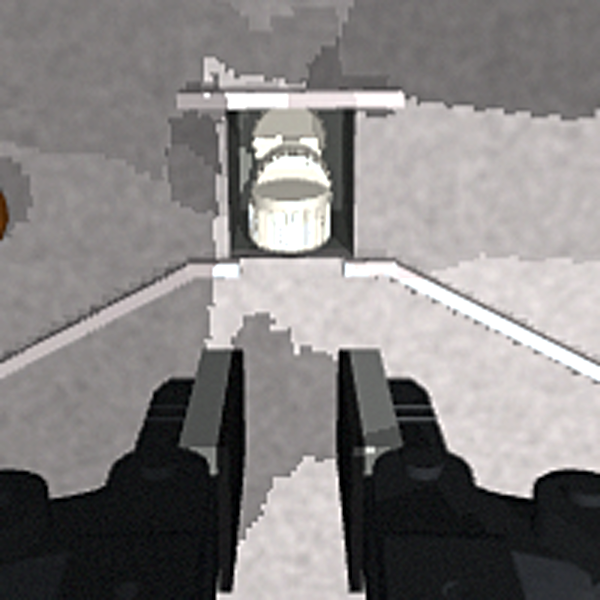

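```bash
python3 - <<'E'
from plan import *
import pickle,copy
c2=pickle.load(open('c12.pkl','rb'));c1=copy.deepcopy(c2);c1['extrinsics']=np.array(c2['extrinsics']).copy()
c1['extrinsics'][:3,3]+=np.array([.5273-.4687,-.0309+.0264,.2461-.2468])
def tri(a,b):
    o1,w1=ray(c1,220+(a[0]+.5)/3-.5,60+(a[1]+.5)/3-.5);o2,w2=ray(c2,220+(b[0]+.5)/3-.5,120+(b[1]+.5)/3-.5)
    A=np.stack([w1,-w2],1);k=np.linalg.lstsq(A,o2-o1,rcond=None)[0];p=(o1+k[0]*w1+o2+k[1]*w2)/2
    return st(p).round(1),(p[2]*1e3).round(1)
print('slot gate edge',tri((290,233),(290,259)),'backstop top',tri((290,45),(290,100)))
print('cap3 face top',tri((290,170),(290,200)),tri((290,166),(290,203)),tri((290,174),(290,197)))
print('cap3 gate-side end',tri((290,228),(290,250)))
E
```

```text
slot gate edge (array([90. , -0.5]), np.float64(63.6)) backstop top (array([136.9,  -0.9]), np.float64(72.2))
cap3 face top (array([106.6,  -0.6]), np.float64(59.5)) (array([107.6,  -0.7]), np.float64(67.7)) (array([105.6,  -0.6]), np.float64(50.7))
cap3 gate-side end (array([91. , -0.5]), np.float64(57.5))
```

Triangulation puts cap3's upper rim at about 58 ± 5 mm and its centre near x 99, z 47 mm, so it is inside the shaft. I retreat and check the vials.

Request:
apply_moves(series="0.016 0 0 -0.03 0; 0.016 -0.03 0 -0.06 0; 0.016 -0.07 0 -0.06 0; 0.016 -0.11 0 -0.06 0; 0.016 -0.15 0 -0.06 0; 0.016 -0.19 0 -0.06 0; 0.016 -0.23 0 -0.06 0; 0.016 -0.27 0 -0.06 0; 0.016 -0.31 0 -0.06 0; 0.016 -0.35 0 -0.06 0; 0.016 -0.38 0 -0.06 0; 0.016 -0.38 0 -0.06 0; 0.016 -0.38 0 -0.06 0")

```text
time_s: 21.4
ee_pos: [0.4383, -0.4048, 0.3062]
orientation: [-0.0, 0.735, 0.678, 0.0]
contact_force: [-0.3, 0.1, 0.6]
width: 0.0161
```

```bash
python3 - <<'E'
from plan import *
show()
c=calibration('top');im=read_camera('top');save(im,'t13.png')
for cc,s in blobs(im,40,900,150,30):
    if 255<cc[0]<450 and 85<cc[1]<300: print(cc.round(1),s[2:],st(onz(c,*cc,.107)).round(1))
a=cv2.imread('pics/t13.png');cv2.imwrite('pics/t13z.png',cv2.convertScaleAbs(cv2.resize(a[85:300,255:450],(540,595),interpolation=cv2.INTER_CUBIC),alpha=1.3))
E
```

```text
t 21.4 st [ 99.9 378.2] z 0.3062 head -0.5 F [-0.31  0.07  0.65] w 0.0161 q [-0.87  0.43  0.06  1.2   0.   -0.79]
[294.9 150.6] [ 15  16 188] [-34.1 -96.4]
[306. 218.] [ 70  40 173] [ 66.3 -72.6]
[375.1 234.9] [24  9 54] [84.4 30.5]
[350.5 243.3] [12  9 94] [99.  -4.8]
```

View pics/t13z.png

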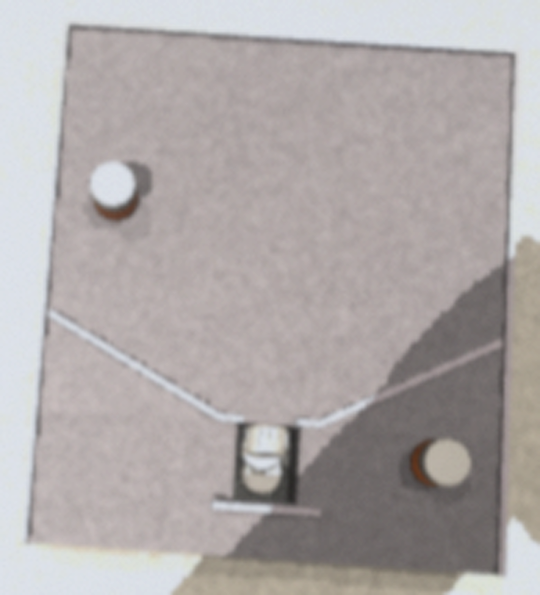

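The deck is clear of caps and all three are in the slot. Vial1 is at (294.9,150.6) against (295.0,150.7) before; vial2 is at about (416.4,252) against (416.4,251.7).

```bash
python3 -c "
from plant import *
print(sign_off())"
```

```text
the job is handed in; nothing more can be done
None
```

All three caps are in the slot, and I handed the job in after about 21.5 s of the 64 s allowed. No verdict was reported.

**How:** I swept the caps one at a time through the gate. The two fingertips were held 16 mm apart and about 8 mm above the deck, so each cap sat in a cradle and was only pushed.

**Caps:** The last wrist and top pictures show all three caps inside the shaft and none left on the deck. The third cap came to rest on edge against the gate-side wall. Two wrist views put its upper rim at roughly 58 mm (± 5 to 8 mm) above the bench. That puts its centre near x 99 mm and z 47 mm, below the 63 mm limit. The height is the least certain check, because it came from hand-picked image points.

**Vials and forces:** Both vials stand within half a pixel (under 1 mm) of where they began. The wrist force stayed under about 2 N in every reading I took. The arm was well clear of everything at hand-in.

**Disagreement:** The wrist camera placed the gate's middle about 1 mm to the −y side of where the top camera did. I steered between the two, and all caps passed through the gate cleanly.

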